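# Shut the long parts chest in the storeroom

## Task

Two dark grey steel parts chests stand on the storeroom bench with their sliding top hatches left open. Slide the hatch of the longer chest fully shut, away from you and up against the frame at its far end, then let go; leave the shorter chest's hatch just as it is, still open.

Things in the scene. Friction and masses are not known exactly. Their poses are not given: they have to be found in the camera images.
- long_hatch (a joint): Longer dark grey steel chest, 340 x 180 x 100 mm, fixed: opening of its sliding hatch in m; 0 = shut against the frame bar at the far end, growing as it slides back towards the robot, at most 0.154. The hatch, a level lighter grey plate 156 mm long, face 107 mm above the bench, slides with about 3 N, without spring or latch, and stays where left.
- long_handle (a point): Longer chest: middle of the top edge of the grip fin on that hatch, 143 mm above the bench. Fin: solid upright plate across the hatch's middle, 12 mm thick along the track, 80 mm wide, rising 36 mm over the hatch's face; push or pinch it from above. Hatch: 160 mm wide, between rails whose tops are 116 mm above the bench. Axes: x the way the hatch CLOSES, y along the fin, z up.
- short_hatch (a joint): Shorter dark grey steel chest, 240 x 130 x 100 mm, fixed: opening of its sliding hatch in m; 0 = shut against the frame bar at the far end, growing as it slides back towards the robot, at most 0.104. Hatch 106 mm long, same make as the other. This one must be left as it is.
- short_handle (a point): Shorter chest: middle of the top edge of the grip fin on that hatch, 143 mm above the bench. Fin: solid upright plate across the hatch's middle, 12 mm thick along the track, 80 mm wide, rising 36 mm over the hatch's face; push or pinch it from above. Hatch: 110 mm wide, between rails whose tops are 116 mm above the bench. Axes: x the way the hatch CLOSES, y along the fin, z up.

How it is judged (in metres and radians):
At the end, for the whole second after the job is handed in: The longer chest's hatch is shut to within 10 mm of its far frame bar and at rest; the shorter chest's hatch is within 15 mm of where it started (value of joint long_hatch below 0.01 m and velocity of joint long_hatch between -0.01 and 0.01 m/s and distance of short_handle from where it was at the start of the episode below 0.015 m); the robot touches nothing.
It fails at once if the shorter chest's hatch is moved 15 mm or more (distance of short_handle from where it was at the start of the episode above 0.015 m).
It also fails if it takes over 32 s, if anything falls off the work surface, if the arm or the gripper's body presses on something with over 40 N, if the wrist force passes 120 N, or if a joint passes its speed limit or range.

## Robot

A 7-joint arm with a two-finger parallel gripper is mounted at the origin on the work surface. World frame = base frame: x ahead of the robot, y to its left, z up, the work surface at z = 0. Lengths are in mm, angles in rad, forces in N, time in s.
With the tool pointing down it reaches from about 425 to 800 mm from the base axis. Payload 8.3 kg.
Tool frame: the origin (TCP) lies between the finger pads; the fingertips stand 25 mm ahead of it and the grasp point (between the pads) lies 6 mm ahead of it; z points along the fingers, y is the line along which they close (so a half turn about z gives the same grasp; the last joint's range is limited). The gripper opens to 85 mm and grips with 20 to 120 N. Pads are 22 mm wide; open, the fingers measure 114 mm over their backs; the gripper's body (76 mm by 85 mm) begins 54 mm behind the grasp point. The pads swing forward as they close: fully open they stand 13 mm farther back than shut.
Start: joints at [-1.4, 0.383, 0.016, 1.37, -0.006, 1.388, -0.046], TCP at [144.747, 607.991, 256.279] pointing down, gripper open.
Joint ranges: [-2.95, 2.95], [-0.25, 2.06], [-1.52, 1.56], [0.18, 2.33], [-1.44, 4.58], [0.02, 2.06], [-3.01, 3.01]. Speed limits (rad/s): [2.39, 2.39, 3.01, 3.01, 3.14, 3.14, 3.14].

## Interface

Orientations are given as [roll, pitch, yaw] about the fixed x, y, z axes, in that order (R = Rz(yaw) Ry(pitch) Rx(roll)).
In Python, from bench import r, imaging, job, spotter gives the robot as it stands.
- The arm moves only by the tool apply_moves, never from a script. Its argument "series" is one flat list of numbers, 7 for each row, row after row: the gripper command: -1 is shut, 1 is fully open, values between are in proportion, then the shift along the tool's x, y, z in m, then the turn, a rotation vector about the tool's x, y, z in rad. In form: [gripper, tx, ty, tz, ax, ay, az, gripper, tx, ty, tz, ax, ay, az, ...]. A call has 1 to 5 rows; each row is the pose to reach, as a shift and turn from the pose commanded when the call began, along the tool's axes at that moment; what a row does not reach only later rows make up. A row lasts 1/10 s, in which the tool goes at most 50 mm and 8.59 degrees, less where a joint would pass 70% of its speed; a pose out of reach is approached as far as the arm can. A call with a gripper value outside its range is refused whole. The fingers move at their own pace and stop on an object; "newtons" is the grip in N (left out, the last holds). Time passes only in rows, so rows that repeat a pose let the fingers close. It gives the time, the measured TCP pose, the force, the opening and the grip force at its end, in the units of the state.
- r.state(): the state, without advancing time (a new reading comes with each control period).
- imaging.snapshot(name): name is "scene" or "top"; returns the picture (400x640x3 uint8, red, green, blue); there is no depth.
- imaging.camera_model(name): a dict with "mtx" (3x3 intrinsics, pixels), "rvec" (rotation vector, rad) and "tvec" (3), from world to camera coordinates, as OpenCV has them. Camera axes: x right, y down, z forward; pixel columns grow to the right and rows downward; lengths in mm; the calibration is good to about 2 mm. A picture is of the moment at which its call begins. camera_model takes no time and is no camera call.
- job.job_done(): hands the job in; it is judged then, once.
Trained networks look in the newest picture that a camera, given by its name, has taken for a name from the list of things; names that differ only in an ending like _2 or _b are one class to them, and where a whole thing is asked for, a point or a joint stands for the part that bears it (a point fixed in the world has none). Each returns a list of dicts, best first, with "confidence" (0 to 1); they miss things now and then, are a little off and sometimes report something else, mostly with a low value. They report only what shows in the picture. A call takes as long as a camera call.
- spotter.masks_of(camera, query): "region" (400x640 bool, what is visible of it) and "rect" ([left, top, right, bottom] in pixels, round what is visible of it).
The state is a dict: "t": time; "q": joint angles; "qvel": joint speeds; "joint_torque": joint torques, N m; "eef_pos": TCP position; "tool_rot": TCP orientation; "force": force on the tool from outside, world axes, zero at the start; "moment": the same for the moment, N m; "opening": opening from 0.0 (shut) to 1.0 (fully open); "grasp_force": force on a finger pad.
Only numpy, scipy, OpenCV 4.12 (cv2) and the standard library are available. Lean on these libraries where they do the work, as an engineer would, in place of code of your own. Each camera call takes 0.05 s, during which the arm holds its last target. There are 200 camera calls.

## Working session

There is one attempt and no reset: what is moved stays moved. The work goes in short steps, Python scripts to look and compute and a tool call to move; the robot and the scene stay as the last step left them, time stands still between calls to the robot, and variables do not carry over. Pictures are saved under pics/ and viewed, at most 10 in all, crops included, and the job is handed in when it is done.

Besides the shell and the picture viewer there is one more tool, called after "Call:" as name(argument=value, ...) on one line, values as JSON. apply_moves: Moves the arm, as the interface text tells. Its arguments: {"type":"object","properties":{"series":{"type":"array","items":{"type":"number"}},"newtons":{"type":"number"}},"required":["series"]}

```bash
mkdir -p pics; cat > h.py <<'E'
import numpy as np, cv2
from bench import r, imaging, job, spotter
def ray(cam,uv,z):
    m=imaging.camera_model(cam);K=np.array(m["mtx"],float);R=cv2.Rodrigues(np.array(m["rvec"],float))[0];t=np.array(m["tvec"],float).ravel()
    d=R.T@np.linalg.inv(K)@np.array([uv[0],uv[1],1.]);c=-R.T@t
    return c+d*(z-c[2])/d[2]
def snap(cam,f):
    im=imaging.snapshot(cam);cv2.imwrite("pics/"+f,im[:,:,::-1]);return im
E
python3 - <<'E'
from h import *
for c in("top","scene"):
    snap(c,c+"0.png")
    for n in("long_handle","long_hatch","short_handle","short_hatch"):
        for d in spotter.masks_of(c,n)[:3]:
            ys,xs=np.nonzero(d["region"]);u=(xs.mean(),ys.mean())
            rr=cv2.minAreaRect(np.c_[xs,ys].astype(np.float32))
            print(c,n,round(d["confidence"],2),d["rect"],np.round(rr[0]),np.round(rr[1]),round(rr[2]),ray(c,u,110).round())
print(r.state())
E
```

```text
top long_handle 0.91 [193.5, 208.3, 280.7, 301.1] [236. 252.] [81. 78.] 81 [467. 202. 110.]
top long_hatch 0.64 [194.5, 208.3, 282.8, 298.0] [236. 253.] [79. 78.] 80 [466. 202. 110.]
top short_hatch 0.71 [409.2, 190.3, 459.2, 244.0] [432. 218.] [53. 50.] 90 [ 547. -192.  110.]
scene long_handle 0.83 [394.3, 156.1, 475.0, 221.6] [434. 188.] [78. 63.] 2 [475. 204. 110.]
scene long_handle 0.74 [205.3, 152.6, 266.2, 195.4] [235. 173.] [52. 42.] 13 [ 554. -193.  110.]
scene long_hatch 0.97 [394.5, 153.5, 472.3, 224.1] [434. 189.] [81. 63.] 3 [475. 205. 110.]
scene short_handle 0.8 [205.0, 149.0, 270.4, 198.9] [235. 173.] [53. 44.] 14 [ 553. -193.  110.]
scene short_hatch 0.95 [203.1, 149.8, 264.1, 198.0] [236. 173.] [51. 44.] 15 [ 554. -192.  110.]
{'t': 0.5, 'q': array([-1.39990588,  0.38344373,  0.01637442,  1.37014348, -0.00631953,
        1.38824892, -0.04652632]), 'qvel': array([-0.00032033, -0.00136246, -0.00197735, -0.00145759,  0.00146914,
        0.00036012, -0.00106547]), 'joint_torque': array([-1.41278419e-03, -6.26750135e+01,  8.41388069e-01, -3.71763253e+01,
        1.63357408e-02,  3.38047874e-03,  4.32535501e-07]), 'eef_pos': array([144.71664046, 607.96229946, 256.23215129]), 'tool_rot': array([-3.14139524e+00, -7.95036905e-05,  2.90784192e+00]), 'force': array([-0.29721217, -0.0660448 ,  0.40003936]), 'moment': array([0.02501272, 0.0229212 , 0.0099945 ]), 'grasp_force': 0.0, 'opening': 1.0023785628618713}
```

View pics/top0.png

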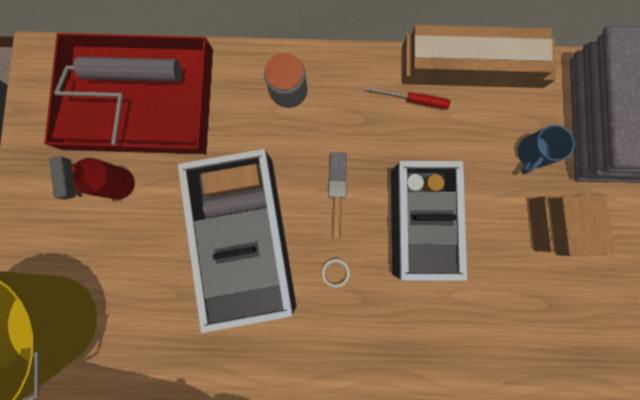

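View pics/scene0.png

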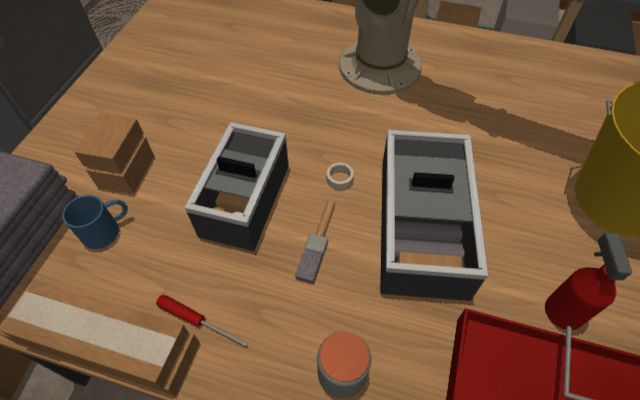

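Top view: the long chest is at left, with rim corners about (182,164), (267,152), (291,316) and (203,329) and a dark fin from (215,258) to (256,247). The short chest is at right with its fin at (433,217). The scene view agrees, with the long fin at (432,181).

```bash
python3 - <<'E'
from h import *
C=[(181,163),(267,151),(291,316),(203,329)]
P=np.array([ray("top",c,116) for c in C]);print(P.round())
ax=(P[0]+P[1]-P[2]-P[3])/2;print("axis",np.degrees(np.arctan2(ax[1],ax[0])),np.linalg.norm(ax),"center",P.mean(0))
for cam,f,b in(("top","top0.png",(208,238,264,266)),("scene","scene0.png",(404,168,460,196))):
    g=cv2.cvtColor(cv2.imread("pics/"+f),cv2.COLOR_BGR2GRAY)[b[1]:b[3],b[0]:b[2]]
    ys,xs=np.nonzero(g<45);rr=cv2.minAreaRect(np.c_[xs+b[0],ys+b[1]].astype(np.float32))
    bp=cv2.boxPoints(rr);print(cam,len(xs),bp.round(),[ray(cam,p,143).round() for p in bp], ray(cam,rr[0],125))
E
```

```text
[[644. 323. 116.]
 [675. 148. 116.]
 [347.  86. 116.]
 [317. 257. 116.]]
axis 11.067123622691149 333.79088062717074 center [495.69869809 203.3280758  116.        ]
top 269 [[212. 253.]
 [255. 245.]
 [256. 252.]
 [213. 259.]] [array([466., 240., 143.]), array([483., 159., 143.]), array([471., 156., 143.]), array([454., 237., 143.])] [467.35778032 202.16650617 125.        ]
scene 596 [[410. 189.]
 [412. 172.]
 [453. 175.]
 [452. 192.]] [array([513., 162., 143.]), array([470., 157., 143.]), array([454., 237., 143.]), array([497., 241., 143.])] [469.45680226 200.5177416  125.        ]
```

```bash
python3 - <<'E'
from h import *
for c in("top","scene"):
    m=imaging.camera_model(c);R=cv2.Rodrigues(np.array(m["rvec"]))[0];print(c,(-R.T@np.ravel(m["tvec"])).round())
def proj(c,p):
    m=imaging.camera_model(c);return cv2.projectPoints(np.array([p],float),np.array(m["rvec"]),np.array(m["tvec"]),np.array(m["mtx"]),None)[0].ravel().round()
print("base pts",ray("top",(97,310),0).round(),ray("top",(40,272),0).round(),ray("scene",(578,185),0).round(),ray("scene",(600,215),0).round())
for z in(150,200,250,300): print(z,"rim top-right",ray("top",(36,345),z).round(),ray("top",(0,282),z).round(),"scene left rim",ray("scene",(606,110),z).round())
print(proj("top",(145,608,256)),proj("scene",(145,608,256)),proj("top",(145,608,350)))
E
python3 -c "
import cv2;a=cv2.imread('pics/top0.png')[240:400,0:160];b=cv2.imread('pics/scene0.png')[60:220,480:640]
cv2.imwrite('pics/crop.png',cv2.resize(cv2.hconcat([a,b]),None,fx=2.4,fy=2.4))"
```

```text
top [500.  20. 901.]
scene [1070.  151.  867.]
base pts [325. 533.   0.] [405. 670.   0.] [278. 539.  -0.] [352. 585.   0.]
150 rim top-right [288. 555. 150.] [400. 635. 150.] scene left rim [183. 533. 150.]
200 rim top-right [302. 519. 200.] [407. 595. 200.] scene left rim [245. 506. 200.]
250 rim top-right [316. 484. 250.] [413. 554. 250.] scene left rim [307. 480. 250.]
300 rim top-right [330. 448. 300.] [420. 513. 300.] scene left rim [369. 453. 300.]
[-59. 458.] [671.  66.] [-130.  498.]
```

View pics/crop.png

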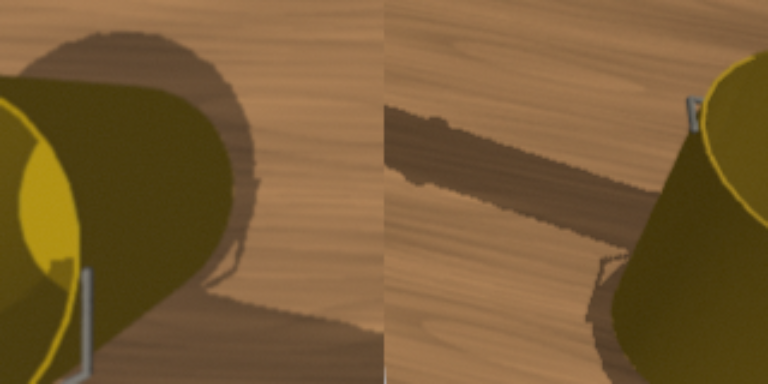

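Call:
apply_moves(series=[1,0,0,-0.05,0,0,0,1,0,0,-0.1,0,0,0,1,0,0,-0.15,0,0,0,1,0,0,-0.15,0,0,0])

```text
t: 0.9
eef_pos: [145.1, 609.2, 415.1]
tool_rot: [3.128, -0.001, 2.908]
force: [0.2, 0.4, 1.0]
opening: 1.002
grasp_force: 0.0
```

Call:
apply_moves(series=[1,-0.04,-0.03,0,0,0,0.114,1,-0.08,-0.06,0,0,0,0.228,1,-0.12,-0.09,0,0,0,0.342,1,-0.16,-0.12,0,0,0,0.456,1,-0.2,-0.15,0,0,0,0.57])

```text
t: 1.4
eef_pos: [305.6, 413.9, 406.5]
tool_rot: [3.141, -0.0, 2.333]
force: [0.9, 0.7, 1.0]
opening: 0.997
grasp_force: 0.0
```

```bash
cat >> h.py <<'E'
from scipy.spatial.transform import Rotation as Ro
def rel(p,yaw):
    s=r.state();R=Ro.from_euler("xyz",s["tool_rot"]);T=Ro.from_euler("xyz",[np.pi,0,yaw])
    print(s["t"],s["eef_pos"].round(1),s["tool_rot"].round(3),s["force"].round(1),s["opening"],s["q"].round(2));print("rel",(R.inv().apply(np.array(p)-s["eef_pos"])/1000).round(4),(R.inv()*T).as_rotvec().round(3))
E
python3 -c "
from h import *
rel((468,198,300),1.764)"
```

```text
1.4 [305.6 413.9 406.5] [ 3.141 -0.     2.333] [0.9 0.7 1. ] 0.9965093128564602 [-1.18  0.11  0.21  1.38 -0.02  1.65 -0.21]
rel [-0.2684 -0.0317  0.1063] [ 0.    -0.001  0.569]
```

Call:
apply_moves(series=[1,-0.045,-0.005,0.016,0,0,0.114,1,-0.09,-0.01,0.032,0,0,0.228,1,-0.135,-0.016,0.048,0,0,0.342,1,-0.18,-0.021,0.064,0,0,0.456,1,-0.225,-0.026,0.08,0,0,0.569])

```text
t: 1.9
eef_pos: [442.7, 234.0, 326.0]
tool_rot: [3.141, -0.001, 1.764]
force: [1.7, 0.6, 0.3]
opening: 0.997
grasp_force: 0.0
```

```bash
python3 -c "
from h import *
rel((468,198,200),1.764)"
```

```text
1.9 [442.7 234.  326. ] [ 3.141e+00 -1.000e-03  1.764e+00] [1.7 0.6 0.3] 0.997026463785314 [-0.94  0.08  0.43  1.6  -0.03  1.47 -0.32]
rel [-0.0403  0.0178  0.126 ] [ 0.001 -0.001  0.   ]
```

Call:
apply_moves(series=[1,-0.02,0.009,0.04,0,0,0,1,-0.04,0.018,0.08,0,0,0,1,-0.04,0.018,0.12,0,0,0,1,-0.04,0.018,0.126,0,0,0,1,-0.04,0.018,0.126,0,0,0])

```text
t: 2.4
eef_pos: [466.9, 200.3, 200.1]
tool_rot: [-3.14, 0.001, 1.769]
force: [0.1, -0.5, 0.5]
opening: 1.0
grasp_force: 0.0
```

```bash
python3 -c "
from h import *
rel((468,198,142),1.764)
snap('scene','s1.png')"
```

```text
2.4 [466.9 200.3 200.1] [-3.140e+00  1.000e-03  1.769e+00] [ 0.1 -0.5  0.5] 0.9997164141635846 [-0.88  0.17  0.46  1.79 -0.08  1.2  -0.19]
rel [-0.0024  0.0008  0.0581] [-0.002  0.001  0.005]
```

View pics/s1.png

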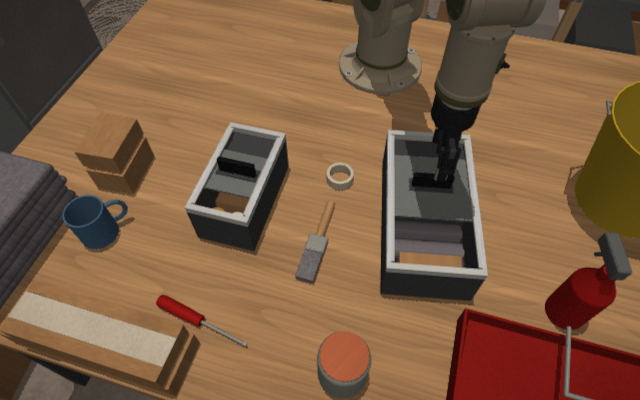

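The gripper hangs over the long fin, with its fingers around (446,165) and the fin at (432,181), and its fingers are set along the track. Next I descend and pinch.

Call:
apply_moves(series=[1,-0.002,0.001,0.03,0,0,0,1,-0.002,0.001,0.05,0,0,0,1,-0.002,0.001,0.058,0,0,0,1,-0.002,0.001,0.058,0,0,0])

```text
t: 2.85
eef_pos: [469.2, 199.1, 143.2]
tool_rot: [3.141, -0.0, 1.77]
force: [0.3, 0.5, 0.3]
opening: 0.998
grasp_force: 0.0
```

Call:
apply_moves(series=[-0.4,0,0,0,0,0,0,-0.4,0,0,0,0,0,0,-1,0,0,0,0,0,0,-1,0,0,0,0,0,0,-1,0,0,0,0,0,0], newtons=20)

```text
t: 3.35
eef_pos: [468.9, 198.3, 142.6]
tool_rot: [3.142, -0.0, 1.769]
force: [-7.3, -1.5, 7.9]
opening: 0.145
grasp_force: 5.9
```

Call:
apply_moves(series=[-1,0,0,0,0,0,0,-1,0,0,0,0,0,0,-1,0,0,0,0,0,0])

```text
t: 3.65
eef_pos: [469.0, 198.4, 142.6]
tool_rot: [3.141, -0.0, 1.769]
force: [-2.3, -0.9, 5.4]
opening: 0.139
grasp_force: 23.0
```

Call:
apply_moves(series=[-1,0,0.015,0,0,0,0,-1,0,0.03,0,0,0,0,-1,0,0.045,0,0,0,0,-1,0,0.06,0,0,0,0,-1,0,0.06,0,0,0,0])

```text
t: 4.15
eef_pos: [529.4, 210.9, 142.6]
tool_rot: [3.139, -0.0, 1.769]
force: [2.7, 2.5, 2.7]
opening: 0.129
grasp_force: 22.9
```

Call:
apply_moves(series=[-1,0,0.01,0,0,0,0,-1,0,0.02,0,0,0,0,-1,0,0.03,0,0,0,0,-1,0,0.03,0,0,0,0])

```text
t: 4.55
eef_pos: [557.8, 216.9, 142.7]
tool_rot: [3.14, -0.001, 1.769]
force: [2.2, 2.6, 3.3]
opening: 0.134
grasp_force: 22.7
```

Call:
apply_moves(series=[-1,0,0.003,0,0,0,0,-1,0,0.006,0,0,0,0,-1,0,0.009,0,0,0,0,-1,0,0.009,0,0,0,0])

```text
t: 4.95
eef_pos: [565.5, 218.5, 142.7]
tool_rot: [3.142, -0.001, 1.77]
force: [-0.8, 1.5, 6.4]
opening: 0.135
grasp_force: 23.0
```

Call:
apply_moves(series=[-1,0,0.003,0,0,0,0,-1,0,0.005,0,0,0,0,-1,0,0.005,0,0,0,0])

```text
t: 5.25
eef_pos: [570.2, 219.5, 142.6]
tool_rot: [-3.141, -0.001, 1.77]
force: [-1.5, 1.4, 6.2]
opening: 0.133
grasp_force: 23.0
```

Call:
apply_moves(series=[-1,0,0.002,0,0,0,0,-1,0,0.004,0,0,0,0,-1,0,0.004,0,0,0,0])

```text
t: 5.55
eef_pos: [574.1, 220.2, 142.6]
tool_rot: [-3.141, -0.001, 1.77]
force: [-3.2, 2.4, 5.8]
opening: 0.136
grasp_force: 23.0
```

Call:
apply_moves(series=[-1,0,0.002,0,0,0,0,-1,0,0.003,0,0,0,0,-1,0,0.003,0,0,0,0])

```text
t: 5.85
eef_pos: [575.2, 220.5, 142.6]
tool_rot: [-3.137, -0.001, 1.77]
force: [-11.8, -0.5, 13.2]
opening: 0.139
grasp_force: 24.5
```

Call:
apply_moves(series=[0.6,0,0,0,0,0,0,0.6,0,0,0,0,0,0,0.6,0,0,0,0,0,0,0.6,0,0,0,0,0,0,0.6,0,0,0,0,0,0])

```text
t: 6.35
eef_pos: [577.7, 219.9, 142.1]
tool_rot: [-3.141, 0.0, 1.769]
force: [0.6, 0.3, -0.2]
opening: 0.799
grasp_force: 0.0
```

Call:
apply_moves(series=[0.6,0,0,-0.03,0,0,0,0.6,0,0,-0.08,0,0,0,0.6,0,0,-0.13,0,0,0,0.6,0,0,-0.16,0,0,0,0.6,0,0,-0.16,0,0,0])

```text
t: 6.85
eef_pos: [579.7, 220.3, 308.1]
tool_rot: [3.133, -0.002, 1.768]
force: [1.1, -0.8, -0.5]
opening: 0.799
grasp_force: 0.0
```

```bash
python3 -c "
from h import *
snap('scene','s2.png');print(r.state()['force'])"
```

```text
[ 0.40385628 -0.31224433 -1.51147864]
```

View pics/s2.png

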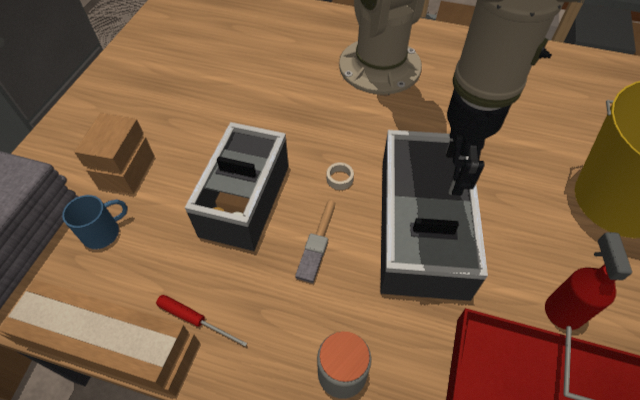

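The long hatch now reaches its far bar, with no gap at about (435,265) and its fin at (435,227). The short hatch's fin is still at (237,167), and the gripper is clear.

Call:
apply_moves(series=[0.6,0,0,0,0,0,0,0.6,0,0,0,0,0,0])

```text
t: 7.1
eef_pos: [577.1, 220.0, 300.4]
tool_rot: [-3.139, 0.001, 1.769]
force: [-0.1, 0.3, -0.1]
opening: 0.805
grasp_force: 0.0
```

```bash
python3 -c "
from h import *
print(job.job_done())"
```

```text
the job is handed in; nothing more can be done
None
```

I slid the longer chest's hatch shut until it stopped at its far frame bar and let go; the last picture shows no gap there and the shorter chest's hatch unmoved. I handed the job in at about 7 s with the gripper clear, but no verdict came back.

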